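Fit a size plate and set its clamp screw a quarter turn off its seat

ROBOT

A 6-joint arm with a two-finger parallel gripper is mounted at the origin on the work surface. World frame = base frame: x ahead of the robot, y to its left, z up, the work surface at z = 0. Lengths are in m, angles in rad, forces in N, time in s.
With the tool pointing down it reaches from about 0.35 to 0.8 m from the base axis. Payload 7.3 kg.
Tool frame: the origin (TCP) lies between the finger pads; the fingertips stand 25 mm ahead of it and the grasp point (between the pads) lies 6 mm ahead of it (r.tip_extent is the distance from the TCP to the fingertips, in m); z points along the fingers, y is the line along which they close (so a half turn about z gives the same grasp; the last joint's range is limited). The gripper opens to 85 mm and grips with 20 to 120 N. Pads are 22 mm wide; open, the fingers measure 114 mm over their backs; the gripper's body (76 mm by 85 mm) begins 54 mm behind the grasp point. The pads swing forward as they close: fully open they stand 13 mm farther back than shut.
Start: joints at [1.169, 0.342, 1.524, -0, 1.275, -0.146], TCP at [0.133, 0.508, 0.256] pointing down, gripper open.
Joint ranges: [-2.53, 2.53], [-0.77, 2.02], [0.04, 2.7], [-1, 4.14], [0.28, 2.66], [-3.11, 3.11]. Speed limits (rad/s): [2.57, 2.57, 3.14, 3.14, 3.14, 3.14].

INTERFACE

Orientations are given as a unit quaternion [x, y, z, w].
In Python, from workcell import r, command_gripper, optics gives the robot as it stands. The module is installed in compiled form; this text tells all that it offers. Calls block until the motion is done:
- r.reach(position, orientation): joint-space move of the TCP to a pose.
- r.move_straight(position, orientation=None, speed=0.15, max_force=None): straight line of the TCP; orientation=None keeps the orientation; speed is the mean speed in m/s. With max_force (N) it stops when the force on the tool has changed by that much, and returns True; else False.
- r.movej(angles): joint-space move.
- command_gripper(opening, force=None): finger opening in m; force is the grip in N (None keeps the last); returns when the fingers have stopped.
- r.hold(seconds).
- r.solve_ik(position, orientation): joint angles nearest the present ones, or None.
- r.read_state(): the state.
- optics.get_image(name): name is "side" or "top"; returns (picture, depth): 384x512x3 uint8, red, green, blue; 384x512 float32, m along the optical axis (not along the pixel's ray), 0 where there is no reading.
- optics.camera_model(name): a dict with "K" (3x3 intrinsics, pixels), "k1" (the pictures are not rectified: a ray, as slopes to the right and down, at radius r is drawn at 1 + k1 r^2 times it, then the intrinsics apply), "R" (3x3) and "t" (3): a world point X has camera coordinates R X + t. Camera axes: x right, y down, z forward; pixel columns grow to the right and rows downward; lengths in m; the calibration is good to about 2 mm. A picture is of the moment at which its call begins. camera_model takes no time and is no camera call.
A pose or a line that the arm cannot do raises r.PlanningError and nothing moves.
- r.finish_job(): hands the job in; it is judged then, once.
The state is a dict: "time_s": time; "joint_positions": joint angles; "dq": joint speeds; "tau": joint torques, N m; "eef_pos": TCP position; "eef_rot": TCP orientation; "contact_force": force on the tool from outside, world axes, zero at the start; "torque": the same for the moment, N m; "grip_width": finger opening in m; "grip_force": force on a finger pad.
Only numpy, scipy, OpenCV 4.12 (cv2) and the standard library are available. Lean on these libraries where they do the work, as an engineer would, in place of code of your own. Each camera call takes 0.05 s, during which the arm holds its last target. There are 200 camera calls.

TASK

Change the filler over to the blue-tabbed size plate: take it out of the grey storage rack and stand it on edge in the slot of the black clamp holder, lowering it all the way down before you let go of it. Then turn the orange thumbscrew clockwise until it seats, back it off a quarter turn so that the plate can still slide, and finish with the gripper still holding the thumbscrew there. Leave the green-tabbed plate in the rack, and leave the bottle, the beaker and the spanner where they are.

Things in the scene. Friction and masses are not known exactly. Their poses are not given: they have to be found in the camera images.
- blue_plate_mid (a point): Centre of the loose plate to fit: white plastic, 8 mm thick (x), 110 long (y), on edge, with two blue spots and a blue tab. White part 70 mm high; tab 22 mm higher, mid-length, 36 long (y), 8 thick: grip it from above, fingers closing along x. Overall 92 mm high (z up); this point is 46 mm above the lower edge. About 0.12 kg. Starts upright in either slot of the rack.
- green_plate_mid (a point): Centre of the other size plate, the same in size but with a green tab and green spots; it stands in the rack's other slot, parallel, 80 mm away, and stays there.
- rack: Fixed grey storage rack, 150 x 150 mm. Origin at the centre of its underside, z up. Two parallel slots along its y at x = -40 and +40 mm, each 11 mm wide, 120 mm long and 20 mm deep; slot floors 12 mm and slot tops 32 mm above the table. Its place and yaw vary, and it may stand left or right of the holder.
- slot (a point): Centre of the slot's floor in the fixed clamp holder (steel base, black blocks), 12 mm above the table; z up, y along the slot. Slot 11 mm wide (x), 120 long (y, ends closed), 30 deep; steel lips above it flare to 25 mm wide, tops 42 mm above this point. A plate fully down has its centre 46 mm above this point. Screw axis 95 mm to -x. Holder's place and yaw vary.
- screw_grip (a point): Grip point on the thumbscrew's upright axis, 92 mm above the table. Orange wing 46 mm long (x; the frame turns with the screw), 14 thick (y), 34 high: top 10 mm above this point, foot 24 mm below it on a steel flange 40 mm across. Pinch it from above, fingers closing along y. White mark on top of its -x half. It does not rise or sink noticeably.
- clamp_screw (a joint): Thumbscrew angle, rad, growing clockwise seen from above. 0 is fully loose; hard stop (seated) at 3.14, where the wing's white mark points at the plate slot (slot +x, at the white line on the black block). A quarter turn back is 1.57. Light friction, 0.05 N m; stays where left. Starts between 1.0 and 2.1.
- bottle: White bottle with a red band, 48 mm across, 110 mm high, loose; origin at the centre of its underside. Leave alone.
- beaker: Open steel beaker, 64 mm across, 65 mm high, loose; origin at the centre of its underside. Leave alone.
- spanner: Steel spanner, 180 mm long, lying flat to one side, loose; origin at the middle of its underside. Leave alone.
Things that resemble listed ones, but are neither listed nor needed, are in the scene too. Leave any turquoise look-alike of the part that bears blue_plate_mid alone. There is more than one size of the part that bears slot; the job needs the largest.

How it is judged:
By the outcome, as a careful person would: the job done as asked, in the order asked, and still so for the second after the job is handed in, while the arm keeps its last pose, push and grip.
It also fails if it takes over 61 s, if anything falls off the work surface, if the arm or the gripper's body presses on something with over 40 N, if the wrist force passes 120 N, or if a joint passes its speed limit or range.

## Working session

There is one attempt and no reset: what is moved stays moved. The work goes in short steps, each a Python script; the robot and the scene stay as the last script left them, time stands still between calls to the robot, and variables do not carry over. Pictures are saved under pics/ and viewed, at most 10 in all, crops included, and the job is handed in when it is done.

```bash
mkdir -p pics
cat > h.py <<'E'
import numpy as np, cv2
from workcell import r, command_gripper, optics
def cap(n):
    im,d=optics.get_image(n); np.savez(f'pics/{n}.npz',im=im,d=d); return im,d
def ray(n,u,v):
    c=optics.camera_model(n);K=c['K']
    xd=np.array([(u-K[0,2])/K[0,0],(v-K[1,2])/K[1,1]]);x=xd.copy()
    for _ in range(30): x=xd/(1+c['k1']*(x@x))
    return np.array([x[0],x[1],1.]),c
def dep(n,u,v):
    "world point from depth"
    d=np.load(f'pics/{n}.npz')['d'];p,c=ray(n,u,v);z=d[int(round(v)),int(round(u))]
    return c['R'].T@(p*z-c['t'])
def atz(n,u,v,z):
    p,c=ray(n,u,v);o=-c['R'].T@c['t'];w=c['R'].T@p
    return o+w*(z-o[2])/w[2]
def tri(pts):
    "pts: [(cam,u,v)..] least-squares intersection"
    A=0;b=0;L=[]
    for n,u,v in pts:
        p,c=ray(n,u,v);o=-c['R'].T@c['t'];w=c['R'].T@p;w/=np.linalg.norm(w)
        P=np.eye(3)-np.outer(w,w);A=A+P;b=b+P@o;L.append((P,o))
    X=np.linalg.solve(A,b);return X,[np.linalg.norm(P@(X-o)) for P,o in L]
E
python3 - <<'E'
from h import *
for n in('side','top'):
    im,d=cap(n);cv2.imwrite(f'pics/{n}0.png',cv2.resize(im[:,:,::-1],(800,600),interpolation=cv2.INTER_CUBIC))
    c=optics.camera_model(n);print(n,c['K'].round(1).tolist(),c['k1'],(-c['R'].T@c['t']).round(3),c['R'].round(2).tolist())
print(r.read_state()['time_s'],r.read_state()['eef_rot'],r.tip_extent)
E
```

```text
side [[406.0, 0.0, 247.8], [0.0, 406.0, 195.6], [0.0, 0.0, 1.0]] -0.04989280491503848 [0.329 1.009 0.595] [[-0.96, -0.27, -0.01], [-0.12, 0.46, -0.88], [0.24, -0.85, -0.47]]
top [[367.9, 0.0, 256.5], [0.0, 367.9, 190.8], [0.0, 0.0, 1.0]] 0.016024478395946316 [0.459 0.107 1.121] [[0.03, -1.0, 0.02], [-0.99, -0.03, -0.13], [0.13, -0.01, -0.99]]
0.1 [ 1.27533434e-01  9.91834037e-01 -6.62370121e-04 -1.68152963e-04] 0.025
```

View pics/top0.png

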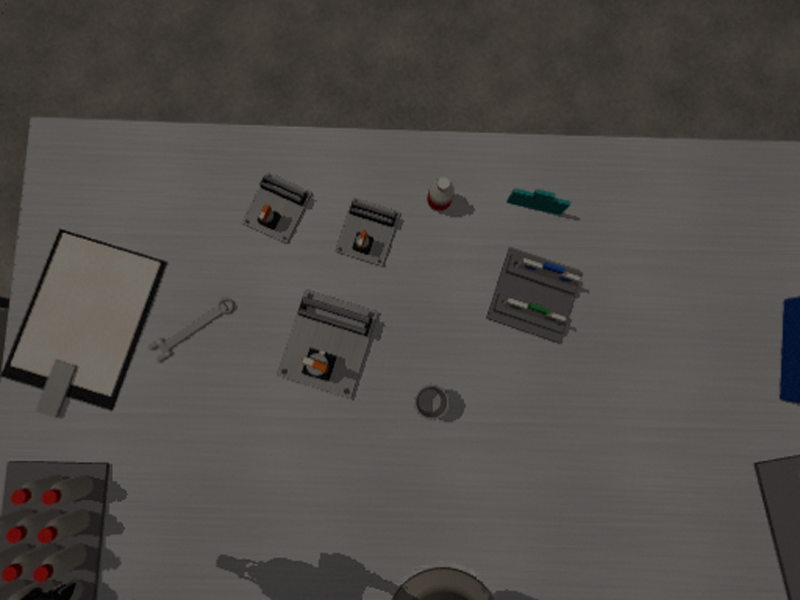

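View pics/side0.png

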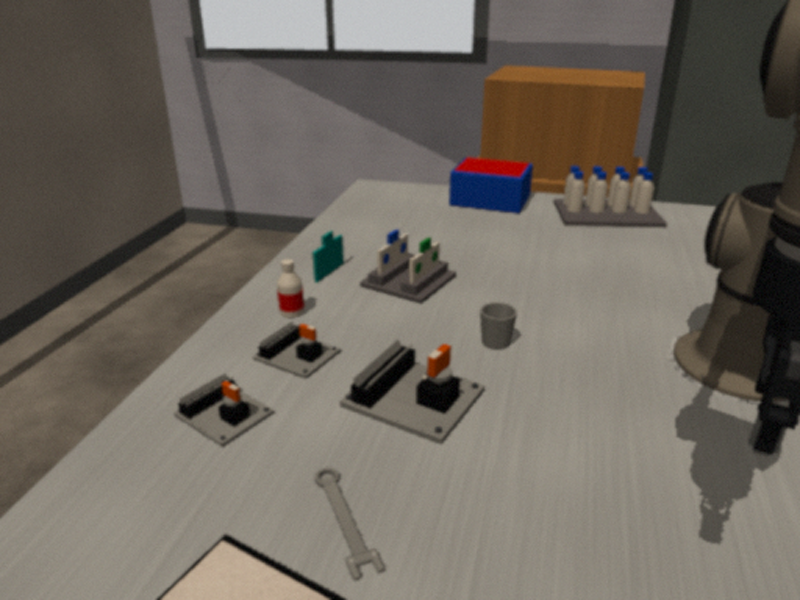

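The top view shows the rack at display (535,295), with the blue plate in its far slot. The largest holder is at (330,345), with its wing at (318,363), and the beaker is at (431,402). In the side view the blue tab is at (393,237), the large holder at (410,390) and its wing at (439,362). Next I'll enlarge these areas.

```bash
cat > comp.py <<'E'
from h import *
# (cam,u0,v0,w,h,scale)
def comp(fn,crops):
    out=[]
    for n,u,v,w,h in crops:
        im=np.load(f'pics/{n}.npz')['im'][v:v+h,u:u+w,::-1]
        im=np.clip(im.astype(float)*(2.2 if n=='top' else 1.4),0,255).astype(np.uint8)
        out.append(cv2.resize(im,(400,300),interpolation=cv2.INTER_CUBIC))
    cv2.imwrite(fn,np.vstack([np.hstack(out[:2]),np.hstack(out[2:])]))
E
python3 - <<'E'
from comp import *
comp('pics/c1.png',[('top',306,153,80,60),('top',172,183,80,60),('side',225,140,80,60),('side',212,210,100,75)])
E
```

```text
(no output)
```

View pics/c1.png

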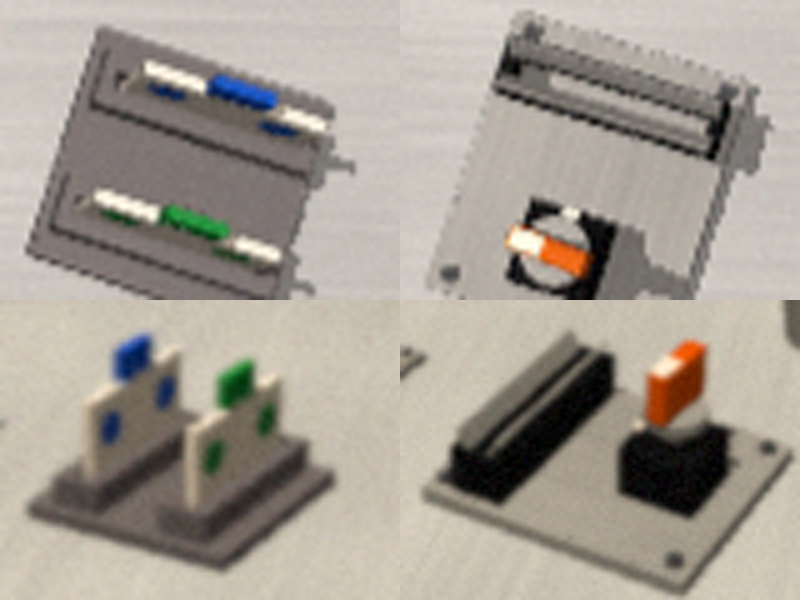

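```bash
cat > seg.py <<'E'
from h import *
def cloud(n,box):
    f=np.load(f'pics/{n}.npz');u0,v0,w,h=box
    vv,uu=np.mgrid[v0:v0+h,u0:u0+w];uu=uu.ravel();vv=vv.ravel()
    d=f['d'][vv,uu];hsv=cv2.cvtColor(f['im'],cv2.COLOR_RGB2HSV)[vv,uu].astype(int)
    c=optics.camera_model(n)
    D=np.array([ray(n,a,b)[0] for a,b in zip(uu,vv)])
    X=(D*d[:,None]-c['t'])@c['R']
    ok=d>0
    return X[ok],hsv[ok],np.c_[uu,vv][ok]
def line(P):
    m=P[:,:2].mean(0);_,s,V=np.linalg.svd(P[:,:2]-m);t=(P[:,:2]-m)@V[0]
    return m.round(4),V[0].round(3),[t.min().round(4),t.max().round(4)],P[:,2].min().round(3),P[:,2].max().round(3),len(P)
E
python3 - <<'E'
from seg import *
for n,b1,b2 in(('top',(306,153,80,60),(172,183,80,75)),('side',(225,140,80,60),(212,210,110,75))):
    X,h,_=cloud(n,b1)
    for nm,lo,hi in(('blue',100,130),('green',45,80)):
        m=(h[:,0]>lo)&(h[:,0]<hi)&(h[:,1]>120)&(X[:,2]>.085); print(n,nm,line(X[m]))
    for z in(.045,.075):
        m=(X[:,2]>z)&(X[:,2]<.12);print(n,'platepts>',z,line(X[m]) )
    X,h,_=cloud(n,b2)
    m=(h[:,0]<18)&(h[:,1]>150)&(X[:,2]>.06);print(n,'orange',line(X[m]))
    m=(X[:,2]>.06);print(n,'z>.06',line(X[m]))
    m=(X[:,2]>.088);print(n,'z>.088',line(X[m]))
    m=(X[:,2]>.045)&(X[:,2]<.06);print(n,'lips',line(X[m]))
# pixel reads (composite coords)
def px(X,Y,u0,v0,s): return (X+.5)/s-.5+u0,(Y+.5)/s-.5+v0
T=lambda X,Y:px(X,Y,306,153,5); H=lambda X,Y:px(X-400,Y,172,183,5)
S=lambda X,Y:px(X,Y-300,225,140,5); G=lambda X,Y:px(X-400,Y-300,212,210,4)
for nm,a,b in(('tabL',T(212,78),S(150,337)),('tabR',T(276,93),S(117,352)),
   ('plateL',T(147,63),S(180,348)),('plateR',T(326,121),S(88,405)),
   ('wing mark end',H(510,238),G(655,375)),('wing end',H(585,264),G(698,346))):
    X,e=tri([('top',*a),('side',*b)]);print(nm,X.round(4),np.round(e,4))
E
```

```text
Traceback (most recent call last):
  File "seg.py", line 7, in cloud
    D=np.array([ray(n,a,b)[0] for a,b in zip(uu,vv)])
                ~~~^^^^^^^
  File "h.py", line 6, in ray
    c=optics.camera_model(n);K=c['K']
ValueError: time passes only in moves, steps and waits
```

```bash
sed -i 's/^def cap/import functools\n@functools.lru_cache(None)\ndef cam(n): return optics.camera_model(n)\ndef cap/; s/c=optics.camera_model(n)/c=cam(n)/' h.py seg.py
cat > m.py <<'E'
from seg import *
for n,b1,b2 in(('top',(306,153,80,60),(172,183,80,75)),('side',(225,140,80,60),(212,210,110,75))):
    X,h,_=cloud(n,b1)
    for nm,lo,hi in(('blue',100,130),('green',45,80)):
        m=(h[:,0]>lo)&(h[:,0]<hi)&(h[:,1]>120)&(X[:,2]>.085); print(n,nm,line(X[m]))
    X,h,_=cloud(n,b2)
    m=(h[:,0]<18)&(h[:,1]>150)&(X[:,2]>.06);print(n,'orange',line(X[m]))
    m=(X[:,2]>.088);print(n,'z>.088',line(X[m]))
    m=(X[:,2]>.045)&(X[:,2]<.06);print(n,'lips',line(X[m]))
# pixel reads (composite coords)
def px(X,Y,u0,v0,s): return (X+.5)/s-.5+u0,(Y+.5)/s-.5+v0
T=lambda X,Y:px(X,Y,306,153,5); H=lambda X,Y:px(X-400,Y,172,183,5)
S=lambda X,Y:px(X,Y-300,225,140,5); G=lambda X,Y:px(X-400,Y-300,212,210,4)
for nm,a,b in(('tabL',T(212,78),S(150,337)),('tabR',T(276,93),S(117,352)),
   ('plateL',T(147,63),S(180,348)),('plateR',T(326,121),S(88,405)),
   ('wing mark end',H(510,238),G(655,375)),('wing end',H(585,264),G(698,346))):
    X,e=tri([('top',*a),('side',*b)]);print(nm,X.round(4),np.round(e,4))
E
python3 m.py
```

```text
top blue (array([ 0.6539, -0.1805]), array([0.302, 0.953]), [np.float64(-0.0173), np.float64(0.017)], np.float64(0.086), np.float64(0.106), 54)
top green (array([ 0.5784, -0.154 ]), array([-0.269, -0.963]), [np.float64(-0.0178), np.float64(0.0171)], np.float64(0.086), np.float64(0.106), 43)
top orange (array([0.4668, 0.2336]), array([-0.449, -0.893]), [np.float64(-0.0279), np.float64(0.0127)], np.float64(0.079), np.float64(0.107), 51)
top z>.088 (array([0.47  , 0.2422]), array([0.342, 0.94 ]), [np.float64(-0.0216), np.float64(0.0235)], np.float64(0.088), np.float64(0.107), 88)
top lips (array([0.5331, 0.2235]), array([-0.978,  0.208]), [np.float64(-0.0476), np.float64(0.09)], np.float64(0.045), np.float64(0.057), 344)
side blue (array([ 0.6528, -0.1789]), array([-0.321, -0.947]), [np.float64(-0.0133), np.float64(0.0189)], np.float64(0.086), np.float64(0.107), 37)
side green (array([ 0.5777, -0.1506]), array([0.328, 0.945]), [np.float64(-0.0169), np.float64(0.014)], np.float64(0.086), np.float64(0.106), 37)
side orange (array([0.4677, 0.2492]), array([0.403, 0.915]), [np.float64(-0.0257), np.float64(0.0201)], np.float64(0.072), np.float64(0.106), 180)
side z>.088 (array([0.469 , 0.2485]), array([0.408, 0.913]), [np.float64(-0.0256), np.float64(0.0202)], np.float64(0.088), np.float64(0.106), 139)
side lips (array([0.5217, 0.2305]), array([ 0.991, -0.136]), [np.float64(-0.1024), np.float64(0.0628)], np.float64(0.045), np.float64(0.058), 487)
tabL [ 0.6465 -0.1599  0.1208] [0.0109 0.0109]
tabR [ 0.6623 -0.2016  0.0903] [0.0065 0.0065]
plateL [ 0.6347 -0.1233  0.1321] [0.0276 0.0276]
plateR [ 0.6761 -0.245   0.0312] [0.0257 0.0257]
wing mark end [0.4764 0.2631 0.1036] [0.0011 0.0011]
wing end [0.4616 0.2216 0.1   ] [0.0006 0.0006]
```

Run:
```python
from h import *
def crop(n,u,v,w,h,g):
    im=np.load(f'pics/{n}.npz')['im'][v:v+h,u:u+w,::-1].astype(float)*g
    return cv2.resize(np.clip(im,0,255).astype(np.uint8),(800,h*800//w),interpolation=cv2.INTER_CUBIC)
a=crop('top',185,183,64,28,2.5); b=crop('side',212,212,64,20,1.6)
print(a.shape,b.shape); cv2.imwrite('pics/c2.png',np.vstack([a,b]))
def px(X,Y,u0,v0,s): return (X+.5)/s-.5+u0,(Y+.5)/s-.5+v0
T=lambda X,Y:px(X,Y,306,153,5);S=lambda X,Y:px(X,Y-300,225,140,5)
for nm,a,b in(('tabR',T(276,93),S(150,337)),('tabL',T(212,78),S(117,352)),
   ('plateR',T(326,121),S(180,348)),('plateL',T(147,63),S(88,405))):
    X,e=tri([('top',*a),('side',*b)]);print(nm,X.round(4),np.round(e,4),atz('top',*a,X[2].round(3)))
```

```text
(350, 800, 3) (250, 800, 3)
tabR [ 0.6495 -0.1992  0.1044] [0.0037 0.0037] [ 0.65320692 -0.19871657  0.104     ]
tabL [ 0.659 -0.162  0.107] [0.0011 0.0011] [ 0.66013698 -0.16184995  0.107     ]
plateR [ 0.6377 -0.2338  0.0843] [0.0038 0.0038] [ 0.64156734 -0.23329246  0.084     ]
plateL [ 0.6709 -0.1314  0.0818] [0.002 0.002] [ 0.67277999 -0.13097386  0.082     ]
```

View pics/c2.png

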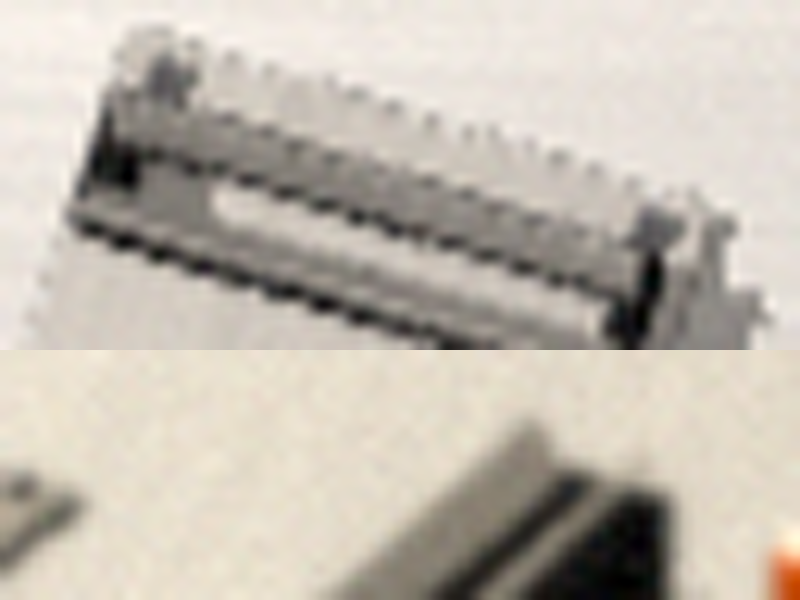

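The top crop shows the slot running from about (105,160) to (640,300), a slope of roughly 16–17°. The side half shows both lips. I'll fix the holder's yaw and centre from depth profiles.

Run:
```python
from seg import *
a0=np.array([.469,.2424])
C={n:cloud(n,b)[0] for n,b in(('top',(165,180,95,85)),('side',(205,205,115,85)))}
# yaw by sharpness: top points on lips z>.048, near far-lip ; cost = entropy of x histogram of lip-height points
for n,X in C.items():
    for deg in range(-24,-8,2):
        t=np.radians(deg);x=(X[:,:2]-a0)@[np.cos(t),np.sin(t)];y=(X[:,:2]-a0)@[-np.sin(t),np.cos(t)]
        m=(X[:,2]>.03)&(x>.06)&(x<.14)&(abs(y)<.075)
        b=np.round(x[m]/.002).astype(int);v=0
        for k in set(b): v+=((X[m][b==k,2]-X[m][b==k,2].mean())**2).sum()
        print(n,deg,round(1e3*(v/m.sum())**.5,2),m.sum())
t=np.radians(-17);
for n,X in C.items():
    x=(X[:,:2]-a0)@[np.cos(t),np.sin(t)];y=(X[:,:2]-a0)@[-np.sin(t),np.cos(t)]
    print(n,'x-profile (mm: 10/50/90 pct z)')
    for k in range(70,124,3):
        m=(abs(y)<.05)&(x>k/1e3)&(x<=(k+3)/1e3)
        if m.sum()>2: print(k+1.5,(1e3*np.percentile(X[m,2],[10,50,90])).round(0),m.sum(),end='; ')
    m=(x>.075)&(x<.115)&(X[:,2]>.03);print('\n y ext',np.percentile(y[m],[0,1,3,50,97,99,100]).round(4))
    m=(X[:,2]>.003)&(X[:,2]<.02);print('base x,y ext',np.percentile(x[m],[.5,2,98,99.5]).round(4),np.percentile(y[m],[.5,2,98,99.5]).round(4))
```

```text
top -24 5.45 390
top -22 5.33 402
top -20 5.12 411
top -18 4.47 417
top -16 3.57 417
top -14 4.12 417
top -12 4.89 417
top -10 5.17 410
side -24 6.23 626
side -22 6.12 648
side -20 6.01 702
side -18 5.54 722
side -16 4.91 722
side -14 5.34 722
side -12 6.03 722
side -10 6.31 716
top x-profile (mm: 10/50/90 pct z)
71.5 [ 9. 11. 14.] 32; 74.5 [ 8. 11. 14.] 34; 77.5 [10. 14. 42.] 44; 80.5 [37. 43. 53.] 43; 83.5 [50. 53. 55.] 33; 86.5 [47. 49. 52.] 32; 89.5 [41. 44. 46.] 27; 92.5 [10. 12. 14.] 24; 95.5 [ 9. 11. 14.] 31; 98.5 [ 9. 12. 14.] 31; 101.5 [11. 29. 44.] 56; 104.5 [43. 47. 51.] 39; 107.5 [49. 52. 54.] 40; 110.5 [42. 51. 53.] 25; 113.5 [39. 41. 43.] 14; 116.5 [ 8. 12. 14.] 25; 119.5 [10. 12. 14.] 32; 122.5 [ 9. 12. 14.] 31; 
 y ext [-0.065  -0.0641 -0.062   0.0029  0.0677  0.0708  0.072 ]
base x,y ext [-0.0895 -0.0541  0.1317  0.1709] [-0.149  -0.117   0.0885  0.1174]
side x-profile (mm: 10/50/90 pct z)
71.5 [12. 13. 15.] 38; 74.5 [13. 14. 15.] 25; 77.5 [14. 29. 42.] 165; 80.5 [14. 35. 54.] 123; 83.5 [43. 45. 55.] 60; 86.5 [42. 43. 46.] 26; 101.5 [34. 40. 46.] 102; 104.5 [40. 48. 52.] 78; 107.5 [50. 53. 55.] 59; 110.5 [54. 55. 56.] 14; 
 y ext [-0.0669 -0.0636 -0.0599  0.0135  0.0698  0.0712  0.072 ]
base x,y ext [-0.0638 -0.0448  0.2367  0.2592] [-0.2385 -0.1996  0.0784  0.1256]
```

Run:
```python
from seg import *
from scipy.optimize import minimize
def fr(X,o,t): d=X[:,:2]-o; return d@[np.cos(t),np.sin(t)],d@[-np.sin(t),np.cos(t)]
t=np.radians(-16.);a0=np.array([.469,.2424]);P=a0+.096*np.array([np.cos(np.radians(-17)),np.sin(np.radians(-17))])+.003*np.array([np.sin(np.radians(17)),np.cos(np.radians(17))])
px=np.array([0,5.5,5.5,12.5,17,17,40])*1e-3
prof=lambda a:np.interp(a,[0,.0050,.0060,.0125,.016,.018,.05],[.012,.012,.042,.054,.045,.012,.012])
for n,b in(('top',(165,180,95,85)),('side',(205,205,115,85))):
    X=cloud(n,b)[0]
    def cost(p):
        x,y=fr(X,P,p[1]);x=x-p[0];m=(abs(y)<.05)&(abs(x)<.0165)&(X[:,2]>.035 if n=='side' else True)
        return np.minimum(abs(X[m,2]-prof(abs(x[m]))),.02).mean()
    best=min((cost((dx,np.radians(d))),dx,d) for dx in np.arange(-.006,.0061,.0005) for d in np.arange(-19,-13,.25))
    x,y=fr(X,P,np.radians(best[2]));m=(abs(x)<.012)&(X[:,2]>.03)
    print(n,'slot dx,yaw',best,'y ext',np.percentile(y[m],[1,99]))
print('P',P)
# rack plate
Y=np.radians(-19.8);B=np.array([.6535,-.18])
for n,b in(('top',(306,153,80,60)),('side',(225,140,80,60))):
    X=cloud(n,b)[0]
    for d in(-21,-20,-19,-18,-17):
        x,y=fr(X,B,np.radians(d));m=(abs(x)<.015)&(X[:,2]>.045)&(abs(y)<.07)&(X[:,2]<.12)
        print(n,d,x[m].std().round(5),np.percentile(x[m],[3,25,50,75,97]).round(4),'y',np.percentile(y[m],[1,99]).round(4),m.sum())
    x,y=fr(X,B,np.radians(-19.5));m=(abs(x)<.015)&(X[:,2]>.09)
    print(n,'tab x',np.percentile(x[m],[3,50,97]).round(4),'y',np.percentile(y[m],[1,99]).round(4))
    m=m&(X[:,2]>.1015);print('tab top x',np.percentile(x[m],[3,50,97]).round(4),m.sum())
```

```text
top slot dx,yaw (np.float64(0.0025646810649434366), np.float64(5.204170427930421e-18), np.float64(-15.75)) y ext [-0.06717663  0.06791721]
side slot dx,yaw (np.float64(0.003788322475054754), np.float64(-0.0009999999999999957), np.float64(-16.0)) y ext [-0.06520293  0.06821983]
P [0.56168237 0.21720123]
top -21 0.00308 [-0.0047 -0.0023 -0.0006  0.0014  0.0067] y [-0.0546  0.0535] 249
top -20 0.0028 [-0.0039 -0.0021 -0.0008  0.0014  0.006 ] y [-0.0547  0.0535] 249
top -19 0.00259 [-0.0031 -0.002  -0.0011  0.0014  0.0055] y [-0.0547  0.0535] 249
top -18 0.00249 [-0.0026 -0.002  -0.0012  0.0015  0.0053] y [-0.0548  0.0535] 249
top -17 0.0025 [-0.0027 -0.0019 -0.0013  0.0015  0.0052] y [-0.0548  0.0535] 249
top tab x [-0.0023  0.0003  0.0054] y [-0.0175  0.0167]
tab top x [-0.0023  0.0016  0.0055] 30
side -21 0.00283 [-0.0058 -0.003  -0.0012  0.0008  0.0045] y [-0.0554  0.0533] 296
side -20 0.00258 [-0.0052 -0.0027 -0.0012  0.0005  0.0046] y [-0.0555  0.0533] 296
side -19 0.00243 [-0.0047 -0.0024 -0.0012  0.0002  0.0048] y [-0.0556  0.0533] 296
side -18 0.0024 [-0.0041 -0.0023 -0.0013  0.0001  0.005 ] y [-0.0557  0.0534] 296
side -17 0.0025 [-0.004  -0.0024 -0.0012 -0.      0.0054] y [-0.0557  0.0534] 296
side tab x [-0.0029 -0.0005  0.0064] y [-0.0177  0.0159]
tab top x [-0.0029  0.0001  0.006 ] 18
```

```bash
cat >> h.py <<'E'
def Q(deg): a=np.radians(deg)/2; return [np.cos(a),np.sin(a),0,0]
BL=np.array([.6547,-.1812]); SL=np.array([.5615,.2181]); SC=np.array([.4699,.2438])
def st(*k):
    s=r.read_state();print(round(s['time_s'],2),'pos',np.round(s['eef_pos'],4),'F',np.round(s['contact_force'],1),'T',np.round(s['torque'],2),'w',round(s['grip_width'],4),'gf',round(s['grip_force'],1));return s
E
python3 - <<'E'
from h import *
for nm,p,z,a in(('plate',BL,.096,72.2),('slot',SL,.096,74.1),('wing',SC,.098,69),('wing seated',SC,.098,-16)):
    for k in(a,a-180,a+180):
        q=r.solve_ik([*p,z],Q(k));print(nm,k,None if q is None else np.round(q,2))
E
```

```text
plate 72.2 [-0.38  0.77  1.24 -0.    1.13 -0.07]
plate -107.8 [-0.38  0.77  1.24 -0.    1.13  3.07]
plate 252.2 [-0.38  0.77  1.24 -0.    1.13  3.07]
slot 74.1 [ 0.24  0.64  1.5  -0.    1.    0.52]
slot -105.9 [ 0.24  0.64  1.5  -0.    1.   -2.62]
slot 254.1 [ 0.24  0.64  1.5  -0.    1.   -2.62]
wing 69 [ 0.33  0.53  1.71 -0.    0.9   0.7 ]
wing -111 [ 0.33  0.53  1.71 -0.    0.9  -2.44]
wing 249 [ 0.33  0.53  1.71 -0.    0.9  -2.44]
wing seated -16 [ 0.33  0.53  1.71 -0.    0.9   2.18]
wing seated -196 [ 0.33  0.53  1.71 -0.    0.9  -0.96]
wing seated 164 [ 0.33  0.53  1.71 -0.    0.9  -0.96]
```

Run:
```python
from h import *
command_gripper(.045,50)
r.reach([*BL,.17],Q(72.2));st()
print(r.move_straight([*BL,.096],speed=.1,max_force=15));st()
im,d=cap('side');cv2.imwrite('pics/g.png',cv2.resize(im[110:210,190:330,::-1],(800,571),interpolation=cv2.INTER_CUBIC))
```

```text
3.62 pos [ 0.655  -0.1802  0.1702] F [ 0.7  0.2 -0. ] T [-0.02  0.01 -0.01] w 0.0453 gf 0.0
False
4.51 pos [ 0.6552 -0.1814  0.0967] F [ 0.1 -0.1  0.3] T [ 0.   -0.02 -0.  ] w 0.0449 gf 0.0
```

View pics/g.png

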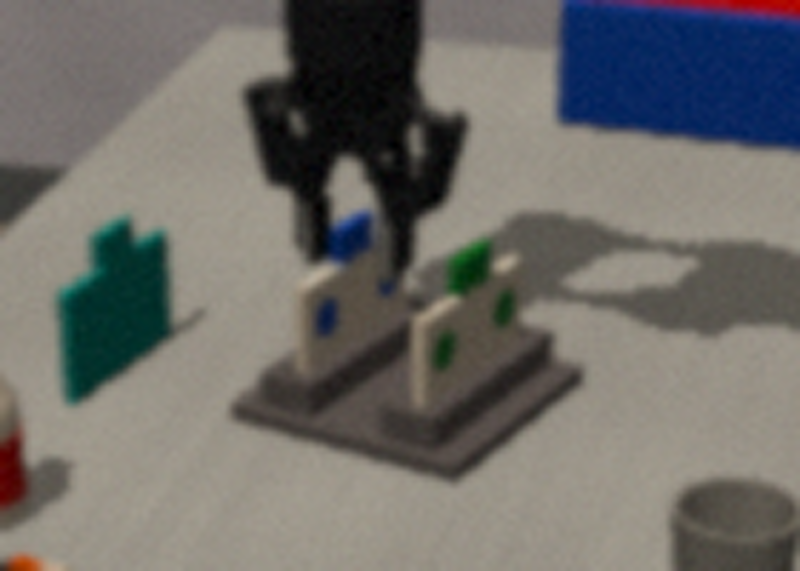

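The open fingers straddle the blue tab, at (315,235) and (400,250) with the tab at (350,237). That is centred, so I'll grip, lift and carry.

Run:
```python
from h import *
command_gripper(0.0,60);st()
print(r.move_straight([*BL,.14],speed=.06));st()
print(r.move_straight([*BL,.24],speed=.15))
r.reach([*SL,.24],Q(74.1));s=st()
r.move_straight([*SL,.165],speed=.15);s=st()
im,d=cap('side');im2,_=cap('top')
a=cv2.resize(im[170:300,200:340,::-1],(400,372),interpolation=cv2.INTER_CUBIC)
b=cv2.resize(np.clip(im2[150:280,150:290,::-1]*2.2,0,255).astype(np.uint8),(400,372),interpolation=cv2.INTER_CUBIC)
cv2.imwrite('pics/g2.png',np.hstack([a,b]))
```

```text
4.97 pos [ 0.6555 -0.1815  0.0966] F [2.6 0.5 1.1] T [-0.09 -0.59  0.1 ] w 0.0072 gf 58.6
False
5.86 pos [ 0.6543 -0.181   0.1395] F [ 0.1 -0.1 -1.1] T [ 0.05  0.08 -0.07] w 0.0069 gf 58.9
False
8.19 pos [0.5621 0.217  0.2399] F [-0.6 -0.4 -0.9] T [-0.05  0.04 -0.01] w 0.007 gf 58.9
8.84 pos [0.5622 0.2178 0.1657] F [ 0.2  0.5 -0.6] T [ 0.05 -0.04  0.02] w 0.0072 gf 58.9
```

View pics/g2.png

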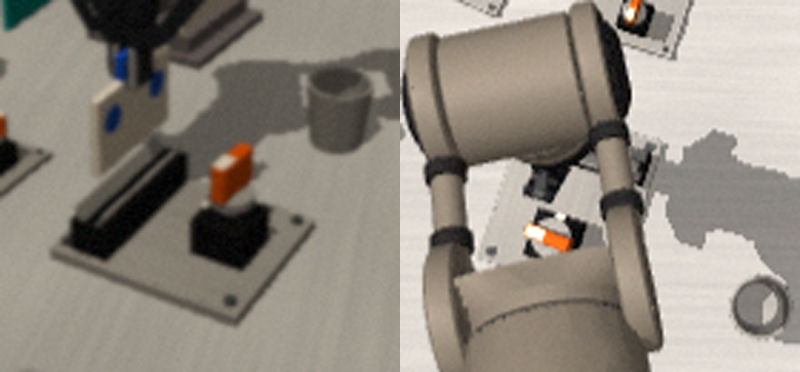

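The plate is held upright over the holder (side view, plate at about (130,115)), and the screw hasn't moved. I'll measure the plate's alignment from the side depth image before lowering it.

Run:
```python
from seg import *
X,h,_=cloud('side',(205,170,90,75))
for d in(-19,-18,-17,-16,-15,-14,-13):
    t=np.radians(d);e=X[:,:2]-SL;x=e@[np.cos(t),np.sin(t)];y=e@[-np.sin(t),np.cos(t)]
    m=(h[:,2]>105)&(X[:,2]>.085)&(X[:,2]<.155)&(abs(x)<.02)&(abs(y)<.08)&(h[:,1]<90)
    print(d,x[m].std().round(5),np.percentile(x[m],[3,50,97]).round(4),'y',np.percentile(y[m],[.5,99.5]).round(4),m.sum(),X[m,2].min().round(3))
```

```text
-19 0.00293 [-0.0077 -0.0039  0.0008] y [-0.0583  0.054 ] 160 0.085
-18 0.00278 [-0.007  -0.0033  0.0015] y [-0.0583  0.0541] 160 0.085
-17 0.00274 [-0.0061 -0.0029  0.0024] y [-0.0583  0.0541] 160 0.085
-16 0.00282 [-0.0055 -0.0025  0.0033] y [-0.0583  0.0542] 160 0.085
-15 0.003 [-0.0056 -0.0016  0.0041] y [-0.0582  0.0542] 160 0.085
-14 0.00327 [-0.0066 -0.0009  0.0049] y [-0.0581  0.0542] 160 0.085
-13 0.00361 [-0.0075 -0.      0.0058] y [-0.058   0.0542] 160 0.085
```

Run:
```python
from h import *
t=np.radians(-15.9);p=SL-.0006*np.array([np.cos(t),np.sin(t)])+.0015*np.array([-np.sin(t),np.cos(t)])
q=Q(74.6)
r.move_straight([*p,.15],q,speed=.1);st()
print(r.move_straight([*p,.131],speed=.04,max_force=10));st()
print(r.move_straight([*p,.088],speed=.03,max_force=14));st()
```

```text
9.24 pos [0.5611 0.2197 0.1499] F [ 1.3  0.3 -0.8] T [-0.04 -0.02  0.05] w 0.0072 gf 58.9
False
9.87 pos [0.5614 0.2197 0.1309] F [ 0.4 -0.2 -0.9] T [-0.01  0.03  0.05] w 0.0072 gf 58.9
True
10.93 pos [0.5625 0.2198 0.0966] F [0.7 0.1 3. ] T [-0.04 -0.01 -0.05] w 0.0071 gf 59.4
```

Run:
```python
from h import *
s=st();p=np.array(s['eef_pos'])
print(r.move_straight([p[0],p[1],.090],speed=.02,max_force=15));st()
command_gripper(.04,60);st()
r.hold(.2)
r.move_straight([p[0],p[1],.17],speed=.12);st()
r.reach([*SC,.2],Q(69));command_gripper(.05)
im,d=cap('side');im2,_=cap('top')
a=cv2.resize(im[170:300,200:340,::-1],(800,743),interpolation=cv2.INTER_CUBIC)[:600]
cv2.imwrite('pics/g3.png',a);st()
```

```text
10.93 pos [0.5625 0.2198 0.0966] F [0.7 0.1 3. ] T [-0.04 -0.01 -0.05] w 0.0071 gf 59.4
True
11.14 pos [0.5626 0.2197 0.0965] F [-0.3 -0.1  4.6] T [-0.15  0.2  -0.06] w 0.0073 gf 59.7
11.56 pos [0.5633 0.2196 0.0964] F [0.5 0.1 0.5] T [-0.   -0.    0.01] w 0.04 gf 0.0
12.52 pos [0.562  0.2197 0.1694] F [-0.1 -0.6 -0.7] T [-0.04  0.04 -0.01] w 0.0402 gf 0.0
13.36 pos [0.4703 0.2435 0.1994] F [1.  0.3 0.4] T [ 0.02 -0.04  0.04] w 0.05 gf 0.0
```

View pics/g3.png

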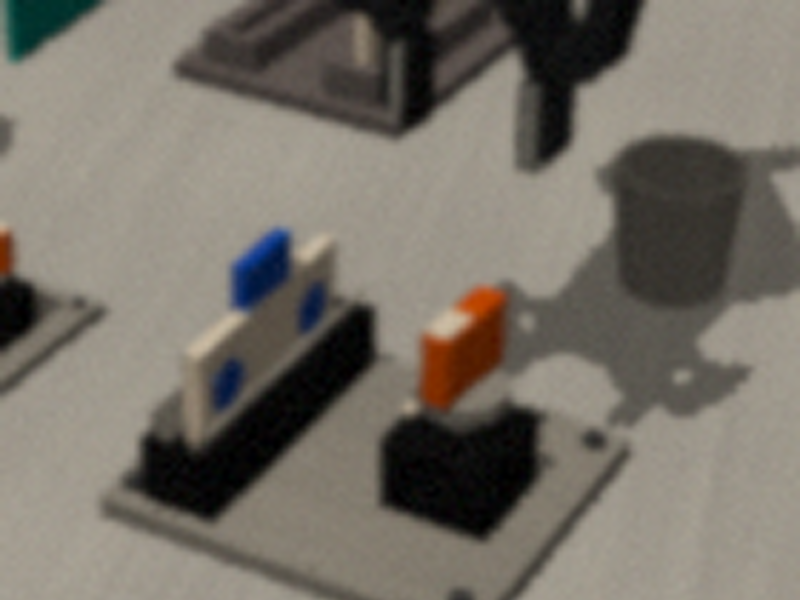

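The plate stands level in the slot, with its tab at (262,268) well above the lips. The wing is unmoved, with its mark end at (450,323). Now I'll grip the wing and turn it.

Run:
```python
from seg import *
X,h,_=cloud('side',(225,200,60,60));m=(h[:,0]>100)&(h[:,0]<130)&(h[:,1]>120)&(X[:,2]>.085);print('tab',line(X[m]))
r.move_straight([*SC,.098],speed=.1,max_force=12);st()
command_gripper(0.0,60);s=st()
q=np.array(s['joint_positions']);print(q.round(3))
np.save('q0.npy',q)
for k in range(1,13):
    q[5]+=.1;r.movej(q);s=r.read_state()
    print(k,round(s['time_s'],2),round(q[5],3),round(s['joint_positions'][5],3),'Tz',round(s['torque'][2],3),'tau6',round(s['tau'][5],3))
    if abs(s['torque'][2])>.35: break
st()
```

```text
tab (array([0.5589, 0.2231]), array([0.301, 0.954]), [np.float64(-0.0192), np.float64(0.0147)], np.float64(0.086), np.float64(0.106), 80)
14.53 pos [0.4703 0.2439 0.0986] F [-0.3 -0.1  1.3] T [-0.03  0.05 -0.06] w 0.0501 gf 0.0
14.94 pos [0.4718 0.2433 0.0989] F [ 5.2 -4.5  1.8] T [-0.64 -0.63  0.13] w 0.0131 gf 62.0
[ 0.333  0.53   1.712 -0.002  0.896  0.7  ]
1 15.19 0.8 0.798 Tz -0.121 tau6 0.313
2 15.44 0.9 0.896 Tz -0.055 tau6 0.291
3 15.69 1.0 0.995 Tz -0.046 tau6 0.28
4 15.94 1.1 1.095 Tz -0.069 tau6 0.275
5 16.19 1.2 1.195 Tz -0.065 tau6 0.273
6 16.44 1.3 1.295 Tz -0.071 tau6 0.273
7 16.69 1.4 1.395 Tz -0.076 tau6 0.272
8 16.94 1.5 1.495 Tz -0.023 tau6 0.272
9 17.19 1.6 1.595 Tz -0.067 tau6 0.272
10 17.44 1.7 1.695 Tz -0.087 tau6 0.272
11 17.69 1.8 1.795 Tz -0.006 tau6 0.272
12 17.94 1.9 1.895 Tz -0.025 tau6 0.272
17.94 pos [0.472  0.2434 0.0989] F [ 2.2  1.  -2.3] T [ 0.4  -0.39 -0.02] w 0.0129 gf 61.6
```

Run:
```python
from h import *
q=np.array(r.read_state()['joint_positions']);q0=np.load('q0.npy');q[:5]=q0[:5];q[5]=1.9
for k in range(1,16):
    q[5]+=.04;r.movej(q);s=r.read_state()
    print(k,round(s['time_s'],2),round(q[5],3),round(s['joint_positions'][5],3),'Tz',round(s['torque'][2],3),'tau6',round(s['tau'][5],3))
    if abs(s['torque'][2])>.6: break
st()
```

```text
1 18.19 1.94 1.936 Tz -0.022 tau6 0.056
2 18.44 1.98 1.977 Tz -0.024 tau6 0.067
3 18.69 2.02 2.018 Tz -0.044 tau6 0.074
4 18.94 2.06 2.058 Tz 0.003 tau6 0.076
5 19.19 2.1 2.098 Tz -0.034 tau6 0.077
6 19.44 2.14 2.138 Tz -0.09 tau6 0.078
7 19.69 2.18 2.178 Tz -0.058 tau6 0.03
8 19.94 2.22 2.216 Tz 1.307 tau6 1.426
19.94 pos [0.472  0.2433 0.0989] F [ 4.4  2.2 -3.6] T [ 0.52 -0.83  1.31] w 0.0129 gf 67.8
```

Run:
```python
from h import *
q=np.load('q0.npy');
for a in(1.8,1.4,1.0,.62): q[5]=a;r.movej(q)
r.hold(.3);s=st();print(s['joint_positions'][5])
im,d=cap('side');im2,_=cap('top')
a=cv2.resize(im[170:290,200:360,::-1],(800,600),interpolation=cv2.INTER_CUBIC)
cv2.imwrite('pics/g4.png',a)
```

```text
22.11 pos [0.4718 0.2432 0.0989] F [ 4.   1.1 -2.2] T [ 0.21 -0.49 -0.05] w 0.0132 gf 61.7
0.6214793949655172
```

View pics/g4.png

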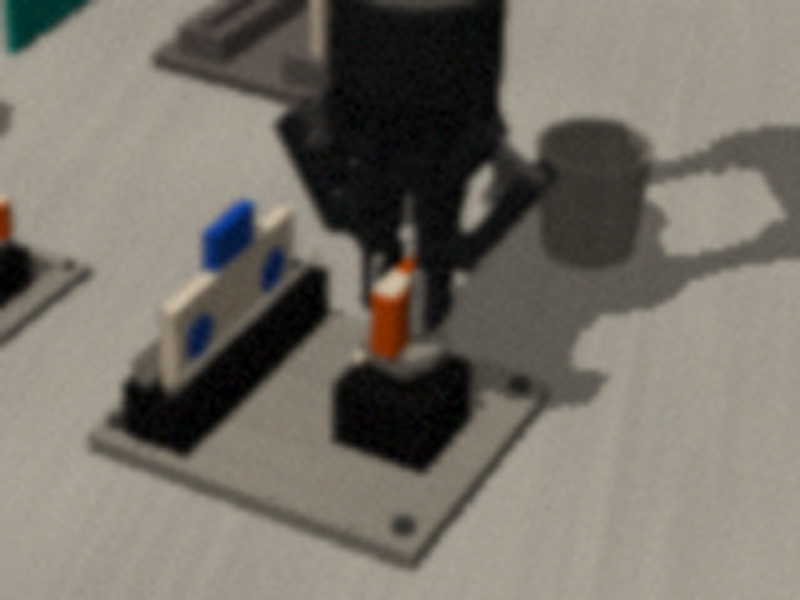

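The gripper is holding the wing at (390,315). Its white mark points along the slot direction, a quarter turn back from seated, and the plate is still fully down, so I'm handing the job in.

```bash
python3 -c "
from h import *
print(r.finish_job())"
```

```text
the job is handed in; nothing more can be done
None
```

The job is handed in at about 22 s: the blue-tabbed plate is fully down in the largest holder's slot, and the thumbscrew was turned clockwise to its stop (1.3 N m at the wrist), backed off a quarter turn, and is still held by the gripper.

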